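# Clip the battery pack into its charger

## Task

Put the blender's battery pack into the charger's bay: hook its long thin tongue under the bay's lip and push it in against the spring contact with the other end still raised, without crushing the contact, then press the other end down, no harder than it needs, until the latch snaps over it. The bay may stand anywhere along its slide on the base, so feel for the contact; let go at the end and leave the things standing around where they are.

Things in the scene. Friction and masses are not known exactly. Their poses are not given: they have to be found in the camera images.
- battery: Loose black battery pack, about 160 g, 90 (x) x 44 (y) x 26 (z) mm, lying flat. Origin: centre of underside, z up, +x toward the heel. Middle block: x -25 to +37 mm, 44 wide, 26 high; grip across its width. Tongue at the toe (-x) end with two brass strips: x -45 to -25 mm, 32 wide, 12 high. Heel step: x +37 to +45 mm, 44 wide, 13 high.
- battery_toe (a point): Middle of the lower edge of the tongue's end (battery x = -45 mm, z = 0).
- battery_heel (a point): Middle of the lower edge of the heel end (battery x = +45 mm, z = 0).
- charger: Fixed grey charger base, 175 x 82 x 10 mm, with a low rail (14.5 mm high) along each side. Origin: centre of underside; z up, +x toward the latch. On it a steel bay, floor at z = 18 mm, stands stiffly anywhere from 12 mm toward -x to 12 mm toward +x of middle: this shift d is not reported and must be felt. The pack's x axis goes along the charger's, toe to -x; home, its origin is at x = d + 1 mm.
- contact (a joint): Travel (m) of the brass spring contact below the lip, 28 wide, 1 to 12 mm above the bay floor: 0 relaxed (face at bay x = -39.5 mm), grows pushed toward -x. Force 2 N plus 1 N per mm; crushed beyond 8 mm (10 N). Pushed 4.5 to 5.5 mm (6.5 to 7.5 N) the tongue is in far enough for the heel to go down; home, it stays pushed in about 4.5 mm.
- latch (a joint): Travel (m) of the sprung latch: 0 = nose over the bay, grows as the nose is pushed out to +x; 2 N plus 0.6 N per mm. It springs back to 0 over the heel step when the heel is fully down. Pressing the heel home takes about 5 to 20 N; more than 50 N between pack and charger is forcing it.
- tape: Roll of masking tape lying flat, 100 mm across, 25 mm high, a bystander. Origin: centre of its underside.
- labels: White block of labels, 60 x 52 x 29 mm, a bystander. Origin: centre of its underside.
- ramekin: White sauce cup, 70 mm across, 42 mm high, a bystander. Origin: centre of its underside.
- shaker: Steel shaker, 52 mm across, 88 mm high, a bystander. Origin: centre of its underside.
- bay_middle (a point): Middle of the bay floor if d = 0 (charger x = 0, z = 18 mm); bay x below is charger x - d. Toe (-x) end: lip with edge at bay x = -39, 44 wide, 19 to 23 mm above the floor; below it cheeks 37 mm apart (bay x -58 to -40). Heel: two stops 11 high, faces at bay x = +46; guides 48 mm apart, 18 high, bay x +22 to +52. Sides open for fingers at bay x -40 to +22.
- latch_middle (a point): Tip of the latch nose if d = 0 (bay x = +41.5 mm, 16.5 mm above the bay floor; its underside is at 15.5). 16 wide; its face slopes up to bay x = +47.5, 23.5 above the floor, its highest. A pack tilted 0.45 rad toe down, toe at charger x = -22 near the floor, fits between lip and latch for every d; pushed in too little, the heel comes down on top of the latch.
There are look-alikes about, which are no part of the job. Of the things that look like the battery, take the one that is farthest to the robot's right at the start. Leave any orange look-alike of the charger alone.

How it is judged:
On the way:
1. the tongue pushes the spring contact in by 1.5 mm or more while the heel is still raised at least 8 mm off the bay floor (value of joint contact above 0.0015 m and z of battery_toe in the frame of charger below 0.03 m and y of battery_toe in the frame of charger between -0.008 and 0.008 m and z of battery_heel in the frame of charger above 0.026 m), for 0.1 s.
At the end, for the whole second after the job is handed in: The pack lies in the bay, both ends within 3.5 mm of the bay floor's height and 5 mm of its middle line, heel at charger x 29 to 63 mm, the latch back over the heel step (travel under 1.5 mm), the contact kept pushed in 3 to 8 mm, at rest (z of battery_heel in the frame of charger between 0.015 and 0.0215 m and z of battery_toe in the frame of charger between 0.015 and 0.0215 m and x of battery_heel in the frame of charger between 0.029 and 0.063 m and y of battery_heel in the frame of charger between -0.005 and 0.005 m and y of battery_toe in the frame of charger between -0.006 and 0.006 m and value of joint latch below 0.0015 m and value of joint contact between 0.003 and 0.008 m and linear speed of battery below 0.02 m/s); the robot touches nothing.
It fails at once if the spring contact is crushed (pushed in more than 8 mm) (value of joint contact above 0.008 m).
It fails at once if the pack is forced into the charger with more than 50 N (contact force between battery and charger above 50 N).
It fails at once if a bystander (tape, labels, ramekin, shaker) is shifted more than 15 mm (distance of any of tape, labels, ramekin, shaker from where it was at the start of the episode above 0.015 m).
It also fails if it takes over 53 s, if anything falls off the work surface, if the arm or the gripper's body presses on something with over 40 N, if the wrist force passes 120 N, or if a joint passes its speed limit or range.

## Robot

A 6-joint arm with a two-finger parallel gripper is mounted at the origin on a cart in front of the work surface, level with it; the furniture and walls round the work are solid. World frame = base frame: x ahead of the robot, y to its left, z up, the work surface at z = 0. Lengths are in m, angles in rad, forces in N, time in s.
With the tool pointing down it reaches from about 0.3 to 0.85 m from the base axis. Payload 5.4 kg.
Tool frame: the origin (TCP) lies on the centre line of the jaws, within the pads' length; the fingertips stand 19 mm ahead of it and the grasp point (between the pads) is the TCP; x points along the fingers, y is the direction in which the jaws open and shut, and the axes are right-handed (so a half turn about x gives the same grasp; the last joint's range is limited). The gripper opens to 85 mm and grips with 20 to 120 N. Pads are 22 mm wide; open, the fingers measure 114 mm over their backs; the gripper's body (76 mm by 85 mm) begins 54 mm behind the grasp point. The pads swing forward as they close: fully open they stand 13 mm farther back than shut.
Start: joints at [1.048, 0.158, 1.597, -0, 1.386, -0.21], TCP at [0.177, 0.547, 0.25] pointing down, gripper open.
Joint ranges: [-2.91, 2.91], [-0.94, 2.29], [0.18, 2.7], [-1.29, 4.43], [0.17, 2.64], [-3, 3]. Speed limits (rad/s): [2.57, 2.57, 3.14, 3.14, 3.14, 3.14].

## Interface

Orientations are given as a unit quaternion [x, y, z, w].
In Python, from bench import env, eyes, nets gives the robot as it stands.
- The arm moves only by the tool carry_out, never from a script. Its arguments are lists of equal length, an entry for each row: "claw": the opening, from 0 (shut) to 1 (fully open); "travel": the shift along the tool's x, y, z in mm, a list of three; "spin": the turn about the tool's x in rad. A call has 1 to 20 rows; each row shifts and turns the commanded pose from where the row before left it, along the tool's axes as they then stand; what a row does not reach is not made up. A row lasts 1/8 s, in which the tool goes at most 62.5 mm and 10.7 degrees, less where a joint would pass 70% of its speed; a pose out of reach is approached as far as the arm can. A call with a gripper value outside its range is refused whole. The fingers move at their own pace and stop on an object; "newtons" is the grip in N (left out, the last holds). Time passes only in rows, so rows that do not move let the fingers close. It gives the time, the measured TCP pose, the force and the opening at its end, in the units of the state.
- env.state(): the state, without advancing time (a new reading comes with each control period).
- eyes.capture(name): name is "side" or "top" or "wrist"; returns a dict with "image" (480x640x3 uint8, red, green, blue), "z_map" (480x640 float32, m along the optical axis (not along the pixel's ray), 0 where there is no reading), "camera_matrix" (3x3 intrinsics, pixels), "rvec" (rotation vector, rad) and "tvec" (3), from world to camera coordinates, as OpenCV has them. Camera axes: x right, y down, z forward; pixel columns grow to the right and rows downward; lengths in m; the calibration is good to about 2 mm. A picture is of the moment at which its call begins.
- env.job_done(): hands the job in, once; it reports no verdict.
Trained networks look in the newest picture that a camera, given by its name, has taken for a name from the list of things; names that differ only in an ending like _2 or _b are one class to them, and where a whole thing is asked for, a point or a joint stands for the part that bears it (a point fixed in the world has none). Each returns a list of dicts, best first, with "conf" (0 to 1); they miss things now and then, are a little off and sometimes report something else, mostly with a low value. They report only what shows in the picture. A call takes as long as a camera call. They do not tell look-alikes from the thing itself.
- nets.recognise(query, camera): "uv" ([column, row] in pixels, amid what is visible of it).
- nets.pinpoint(query, camera): "uv" ([column, row] in pixels: a listed point, or the origin of a listed thing).
The state is a dict: "time_s": time; "qpos": joint angles; "joint_vel": joint speeds; "effort": joint torques, N m; "tool_pos": TCP position; "tool_rot": TCP orientation; "wrist_force": force on the tool from outside, world axes, zero at the start; "moment": the same for the moment, N m; "gripper_width": finger opening in m.
Only numpy, scipy, OpenCV 4.12 (cv2) and the standard library are available. Lean on these libraries where they do the work, as an engineer would, in place of code of your own. Each camera call takes 0.05 s, during which the arm holds its last target.

## Working session

There is one attempt and no reset: what is moved stays moved. The work goes in short steps, Python scripts to look and compute and a tool call to move; the robot and the scene stay as the last step left them, time stands still between calls to the robot, and variables do not carry over. Pictures are saved under pics/ and viewed, and the job is handed in when it is done.

Besides the shell and the picture viewer there is one more tool, called by a JSON object that holds its "api" and its "payload", one argument or row to a line. carry_out: Moves the arm, as the interface text tells. Its arguments: {"type":"object","properties":{"claw":{"type":"array","items":{"type":"number"}},"travel":{"type":"array","items":{"type":"array","items":{"type":"number"}}},"spin":{"type":"array","items":{"type":"number"}},"newtons":{"type":"number"}},"required":["claw","travel","spin"]}

```bash
ls -la; mkdir -p pics; cat > h.py <<'E'
import numpy as np, cv2, pickle
from scipy.spatial.transform import Rotation as R
def snap(eyes,name,fn):
    c=eyes.capture(name)
    cv2.imwrite(f'pics/{fn}.png',cv2.cvtColor(c['image'],cv2.COLOR_RGB2BGR))
    pickle.dump(c,open(f'pics/{fn}.pkl','wb'))
    return c
def load(fn): return pickle.load(open(f'pics/{fn}.pkl','rb'))
def world(c):
    z=c['z_map'];K=c['camera_matrix'];h,w=z.shape
    u,v=np.meshgrid(np.arange(w),np.arange(h))
    P=np.stack([(u-K[0,2])/K[0,0]*z,(v-K[1,2])/K[1,1]*z,z],-1)
    Rm=cv2.Rodrigues(np.array(c['rvec'],float))[0]
    return (P-np.array(c['tvec']).ravel())@Rm
def onplane(c,uv,zz):
    K=c['camera_matrix'];Rm=cv2.Rodrigues(np.array(c['rvec'],float))[0];t=np.array(c['tvec']).ravel()
    d=Rm.T@np.array([(uv[0]-K[0,2])/K[0,0],(uv[1]-K[1,2])/K[1,1],1]);o=-Rm.T@t
    return o+d*(zz-o[2])/d[2]
def proj(c,p): return cv2.projectPoints(np.array(p,float).reshape(-1,3),np.array(c['rvec'],float),np.array(c['tvec'],float),c['camera_matrix'],None)[0].reshape(-1,2)
E
python3 - <<'E'
from bench import env,eyes,nets
from h import *
print(env.state())
for n in ['top','side','wrist']:
    c=snap(eyes,n,n+'0')
    for q in ['battery','charger','bay_middle','battery_toe','battery_heel','latch_middle']:
        print(n,q,[(np.round(d['uv']).astype(int).tolist(),round(d['conf'],2)) for d in nets.pinpoint(q,n)])
E
```

```text
total 12
drwxr-xr-x  3 agent agent 4096 Dec  7 00:33 .
drwxr-xr-x 23 root  root  4096 Dec  7 00:33 ..
drwxr-xr-x  2 agent agent 4096 Dec  7 00:33 pics
{'time_s': 0.0, 'qpos': array([ 1.04791582e+00,  1.59046803e-01,  1.59827311e+00,  2.88625109e-05,
        1.38620180e+00, -2.10111866e-01]), 'joint_vel': array([ 0.00168944, -0.00070084,  0.00058148, -0.00010026,  0.00090736,
       -0.00046038]), 'effort': array([ 2.00232556e-03, -3.96004522e+01, -3.31429267e+01, -5.54394921e-05,
        8.30183591e-03,  1.94921476e-06]), 'tool_pos': array([0.17664671, 0.54658426, 0.24929766]), 'tool_rot': array([ 0.10949891,  0.69873101, -0.11076518,  0.69822348]), 'wrist_force': array([-0.17251648, -0.2383145 , -0.40358298]), 'moment': array([ 0.009775  ,  0.03898793, -0.01151164]), 'gripper_width': 0.0852904615661139}
top battery [([238, 291], 0.89), ([280, 277], 0.77)]
top charger [([163, 300], 0.87), ([348, 250], 0.82), ([269, 264], 0.26)]
top bay_middle [([159, 304], 0.98), ([350, 249], 0.8)]
top battery_toe [([245, 307], 0.77), ([289, 287], 0.68)]
top battery_heel [([228, 283], 0.75), ([311, 187], 0.75), ([269, 262], 0.7), ([351, 249], 0.16)]
top latch_middle [([166, 288], 0.74), ([351, 235], 0.7)]
side battery [([361, 282], 0.94), ([344, 264], 0.65)]
side charger [([319, 232], 0.68), ([383, 329], 0.6), ([255, 246], 0.33)]
side bay_middle [([320, 232], 0.96), ([382, 320], 0.81)]
side battery_toe [([377, 283], 0.93), ([353, 255], 0.9), ([254, 248], 0.39)]
side battery_heel [([354, 291], 0.95), ([332, 266], 0.87)]
side latch_middle [([364, 315], 0.75), ([304, 224], 0.58)]
wrist battery [([251, 435], 0.8)]
wrist charger [([412, 383], 0.85)]
wrist bay_middle [([414, 396], 0.73)]
wrist battery_toe [([218, 419], 0.72)]
wrist battery_heel []
wrist latch_middle [([424, 433], 0.78)]
```

View pics/top0.png

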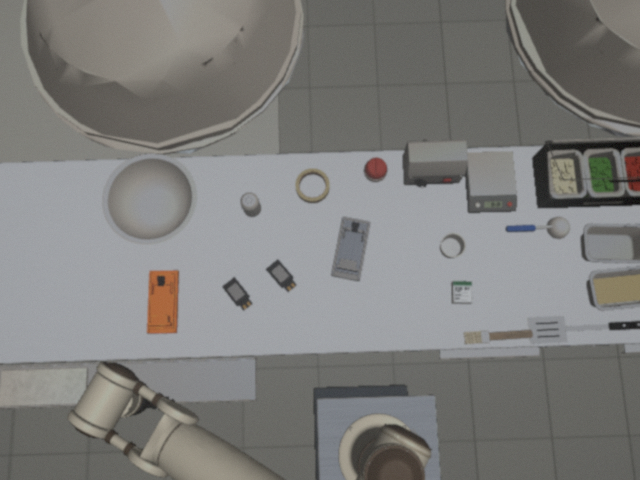

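View pics/side0.png

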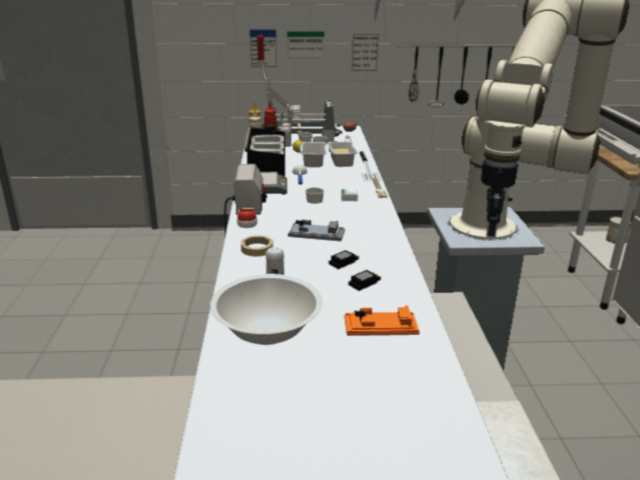

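View pics/wrist0.png

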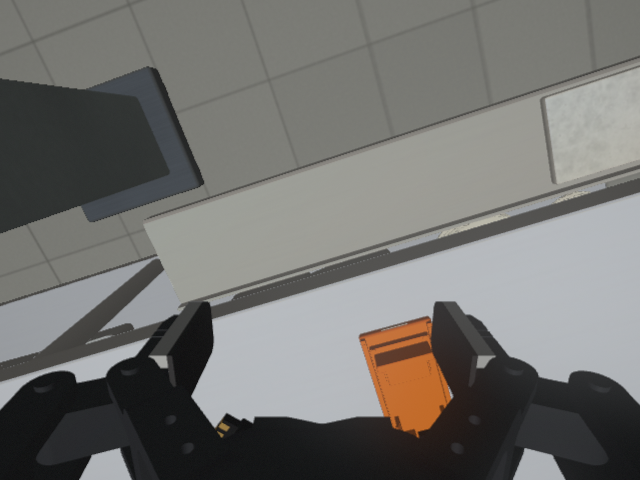

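```bash
python3 - <<'E'
from h import *
for n in ['top','side']:
    c=load(n+'0'); W=world(c)
    Rm=cv2.Rodrigues(np.array(c['rvec'],float))[0]
    print(n,'cam pos',-Rm.T@np.array(c['tvec']).ravel(), 'axes',np.round(Rm,2).tolist(),c['camera_matrix'][0,0])
    pts={'top':[(163,300),(348,250),(238,291),(280,277),(245,307),(228,283),(269,262),(289,287)],'side':[(319,232),(383,329),(361,282),(344,264)]}[n]
    for p in pts: print(p,np.round(W[p[1],p[0]],4), 'z0:',np.round(onplane(c,p,0.01),3))
E
```

```text
top cam pos [0.20412818 0.14266559 1.72643671] axes [[-0.03, -1.0, -0.01], [-0.98, 0.03, -0.21], [0.21, 0.0, -0.98]] 622.3006165427848
(163, 300) [0.4264 0.5787 0.0136] z0: [0.427 0.58  0.01 ]
(348, 250) [0.5484 0.0623 0.0254] z0: [0.551 0.062 0.01 ]
(238, 291) [0.4424 0.3689 0.0303] z0: [0.445 0.372 0.01 ]
(280, 277) [0.4779 0.2531 0.0285] z0: [0.481 0.254 0.01 ]
(245, 307) [0.4    0.3522 0.0121] z0: [0.4   0.352 0.01 ]
(228, 283) [0.467  0.3979 0.0203] z0: [0.469 0.399 0.01 ]
(269, 262) [ 0.5268  0.2855 -0.0033] z0: [0.524 0.284 0.01 ]
(289, 287) [0.4512 0.2295 0.015 ] z0: [0.452 0.23  0.01 ]
side cam pos [0.64471528 1.78454626 0.8246256 ] axes [[-1.0, 0.05, 0.01], [0.01, 0.43, -0.9], [-0.04, -0.9, -0.43]] 596.0063809056367
(319, 232) [0.5488 0.0813 0.0193] z0: [0.548 0.062 0.01 ]
(383, 329) [0.4226 0.6073 0.01  ] z0: [0.423 0.607 0.01 ]
(361, 282) [0.4529 0.407  0.0238] z0: [0.45  0.383 0.01 ]
(344, 264) [0.4865 0.277  0.0088] z0: [0.487 0.279 0.01 ]
```

```bash
cat >> h.py <<'E'
def axes(s):
    M=R.from_quat(s['tool_rot']).as_matrix(); return M
def totool(s,dw): return np.round(1000*axes(s).T@np.array(dw),1)
E
python3 - <<'E'
from h import *
from bench import env
s=env.state(); print(np.round(axes(s),3))
c=load('wrist0');Rm=cv2.Rodrigues(np.array(c['rvec'],float))[0]
print('wrist cam',-Rm.T@np.array(c['tvec']).ravel(),np.round(Rm,2).tolist(),c['camera_matrix'][0])
im=cv2.imread('pics/top0.png')[200:320,210:390]
cv2.imwrite('pics/top0z.png',cv2.resize(im,None,fx=4.4,fy=4.4,interpolation=cv2.INTER_CUBIC))
print(totool(s,np.array([0.33,0.22,0.36])-s['tool_pos']))
E
```

```text
[[ 0.     0.308  0.951]
 [ 0.     0.951 -0.308]
 [-1.     0.     0.   ]]
wrist cam [0.105906   0.57090179 0.37364684] [[0.31, 0.95, -0.0], [0.91, -0.29, 0.29], [0.28, -0.09, -0.96]] [374.96320049   0.         321.80510308]
[-109.7 -264.1  246.3]
```

View pics/top0z.png

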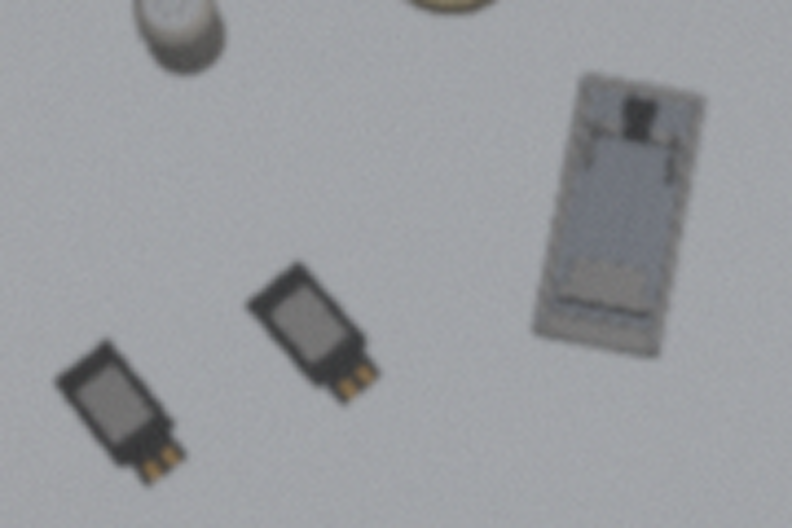

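```bash
python3 - <<'E'
from h import *
from bench import env
s=env.state(); 
print(totool(s,np.array([0.5,0.16,0.33])-s['tool_pos'])/14)
E
```

```text
[ -5.69285714 -19.20714286  30.46428571]
```

{"api": "carry_out", "payload": {
  "claw": [1,1,1,1,1,1,1,1,1,1,1,1,1,1,1],
  "travel": [
    [-6,-19,30],
    [-6,-19,30],
    [-6,-19,30],
    [-6,-19,30],
    [-6,-19,30],
    [-6,-19,30],
    [-6,-19,30],
    [-6,-19,30],
    [-6,-19,30],
    [-6,-19,30],
    [-6,-19,30],
    [-6,-19,30],
    [-6,-19,30],
    [-6,-19,30],
    [0,0,0]
  ],
  "spin": [0,0,0,0,0,0,0,0,0,0,0,0,0,0,0],
  "newtons": 30
}}

```text
time_s: 2.92
tool_pos: [0.496, 0.1631, 0.3346]
tool_rot: [0.111, 0.698, -0.111, 0.699]
wrist_force: [0.4, -0.1, -0.6]
gripper_width: 0.0853
```

```bash
python3 - <<'E'
from bench import env,eyes,nets
from h import *
c=snap(eyes,'wrist','wrist1'); print(env.state()['time_s'],env.state()['tool_pos'])
for q in ['battery','charger','bay_middle','battery_toe','battery_heel','latch_middle']:
    zz={'battery':0,'charger':0,'bay_middle':.018,'battery_toe':0,'battery_heel':0,'latch_middle':.0345}[q]
    print(q,[(np.round(d['uv']).astype(int).tolist(),np.round(onplane(c,d['uv'],zz),4).tolist(),round(d['conf'],2)) for d in nets.pinpoint(q,'wrist')])
E
```

```text
2.975 [0.49505988 0.16417783 0.33430457]
battery [([475, 80], [0.4371, 0.3656, 0.0], 0.83), ([383, 152], [0.4815, 0.2462, 0.0], 0.8)]
charger [([255, 255], [0.5568, 0.053, 0.0], 0.68), ([483, 284], [0.6884, 0.3269, 0.0], 0.34)]
bay_middle [([254, 262], [0.559, 0.0536, 0.018], 0.64)]
battery_toe [([353, 132], [0.4487, 0.2181, 0.0], 0.89), ([449, 53], [0.4003, 0.3442, 0.0], 0.85), ([54, 311], [0.5474, -0.2362, 0.0], 0.74)]
battery_heel [([414, 173], [0.5173, 0.2742, 0.0], 0.98), ([510, 99], [0.4693, 0.3995, 0.0], 0.78)]
latch_middle [([256, 295], [0.5963, 0.0454, 0.0345], 0.74)]
```

View pics/wrist1.png

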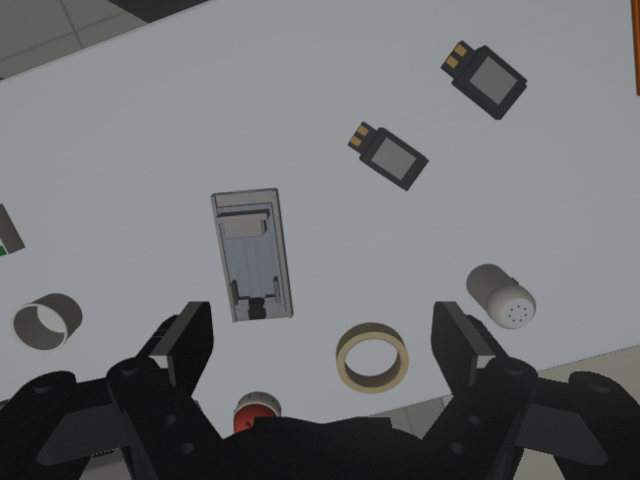

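```bash
python3 - <<'E'
from h import *
c=load('wrist1'); W=world(c)
g=c['image'].astype(int).max(-1)
# z noise on table
print('table z', np.median(W[180:230,320:340,2]), W[180:230,320:340,2].std())
# battery: dark blob
m=np.zeros(g.shape,np.uint8); m[110:200,335:440]=1
dark=((g<110)&(m>0)).astype(np.uint8)
n,l,st,ce=cv2.connectedComponentsWithStats(dark); 
print(st[:5])
# points with height: pack
P=W[(m>0)]; 
sel=P[(P[:,2]>0.018)&(P[:,2]<0.035)]
r=cv2.minAreaRect((sel[:,:2]*1000).astype(np.float32)); print('block top rect',r, len(sel), np.median(sel[:,2]))
# charger base
m=np.zeros(g.shape,bool); m[170:330,200:305]=1
P=W[m]; sel=P[(P[:,2]>0.006)&(P[:,2]<0.017)]
print('charger',cv2.minAreaRect((sel[:,:2]*1000).astype(np.float32)),len(sel))
sel=P[(P[:,2]>0.006)]
print('charger all',cv2.minAreaRect((sel[:,:2]*1000).astype(np.float32)),len(sel))
sel=P[(P[:,2]>0.034)]
print('lip etc',len(sel),np.histogram(P[:,2],bins=np.arange(-.01,.06,.004)))
im=cv2.imread('pics/wrist1.png')
cv2.imwrite('pics/w1a.png',cv2.resize(im[175:335,195:310],None,fx=5,fy=5,interpolation=cv2.INTER_CUBIC)[:,:])
cv2.imwrite('pics/w1a.png',cv2.resize(im[180:330,200:305],None,fx=4,fy=4,interpolation=cv2.INTER_CUBIC))
cv2.imwrite('pics/w1b.png',cv2.resize(im[110:200,335:440],None,fx=6,fy=6,interpolation=cv2.INTER_CUBIC))
E
```

```text
table z -0.0008045276872318508 0.03825597355472974
[[     0      0    640    480 304432]
 [   348    122     81     69   2768]]
block top rect ((489.05255126953125, 250.89512634277344), (62.334144592285156, 44.78889465332031), 39.21647644042969) 2149 0.02570626649104204
charger ((557.1076049804688, 52.118690490722656), (81.2532958984375, 175.5898895263672), 77.01998138427734) 3309
charger all ((518.751953125, 71.86109924316406), (119.36067962646484, 272.4285888671875), 62.801727294921875) 8725
lip etc 1900 (array([   0,  768, 7223,   84,  888,  929, 3261, 1244,  101,  229,  173,
        297, 1168,   38,    0,    0,    0]), array([-0.01 , -0.006, -0.002,  0.002,  0.006,  0.01 ,  0.014,  0.018,
        0.022,  0.026,  0.03 ,  0.034,  0.038,  0.042,  0.046,  0.05 ,
        0.054,  0.058]))
```

View pics/w1a.png

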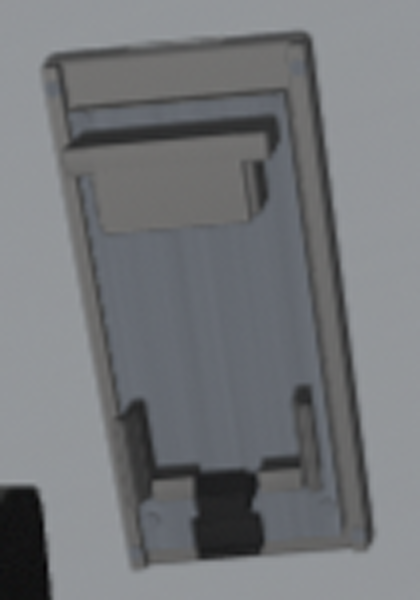

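View pics/w1b.png

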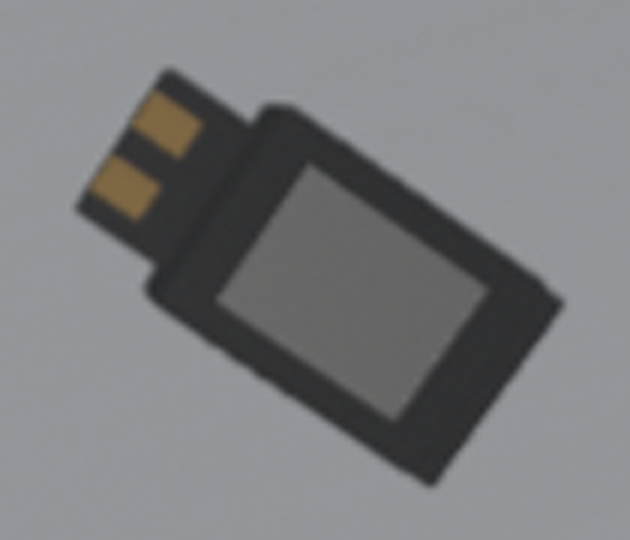

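```bash
python3 - <<'E'
from h import *
c=load('wrist1'); W=world(c)
o=np.array([.5571,.0521]); a=np.radians(-12.98)
m=np.zeros(W.shape[:2],bool); m[175:330,205:300]=1
P=W[m]; q=(P[:,:2]-o)@np.array([[np.cos(a),-np.sin(a)],[np.sin(a),np.cos(a)]])*1000; z=P[:,2]*1000
s=(abs(z-41)<2.5)&(q[:,0]<0); print('lip x',np.percentile(q[s,0],[1,5,50,95,99]),'y',np.percentile(q[s,1],[1,5,50,95,99]),s.sum(),np.median(z[s]))
s=(z>32)&(z<39)&(q[:,0]>0); print('guides/latch',np.percentile(q[s,0],[1,5,50,95,99]),'y',np.percentile(q[s,1],[1,5,50,95,99]),s.sum())
s=(z>39)&(z<45)&(q[:,0]>0); print('latch top',np.percentile(q[s,0],[1,5,50,95,99]),'y',np.percentile(q[s,1],[1,5,50,95,99]),s.sum())
s=(z>26.5)&(z<31)&(q[:,0]>0); print('stops',np.percentile(q[s,0],[1,5,50,95,99]),'y',np.percentile(q[s,1],[1,5,50,95,99]),s.sum())
for nm,uv in [('bay_mid',(254,262))]: print(q.shape)
print(np.percentile(z[(abs(q[:,1])<15)&(abs(q[:,0])<25)],[5,50,95]))
E
```

```text
lip x [-65.27707639 -64.57911104 -53.83619798 -40.24483901 -38.84421654] y [-28.42256283 -22.37484344   0.05723317  22.14757698  28.17639152] 956 40.54137827409495
guides/latch [22.72754273 24.38885947 44.74468354 65.321702   67.09016908] y [-30.85444724 -29.97406076   0.21293967  29.49296043  30.07684874] 364
latch top [45.20508266 46.58533415 54.6166891  68.69772312 69.25246255] y [-9.69176765 -8.24565192 -0.55395566  7.22322971  8.51445985] 168
stops [22.35312516 23.34187581 48.38715    53.36307532 53.86656415] y [-27.60296246 -25.83209433 -13.32898558  24.2329323   26.07687548] 188
(14725, 2)
[16.24253131 17.55241336 18.91041791]
```

```bash
python3 - <<'E'
from h import *
from bench import env
s=env.state(); print(s['qpos'],s['time_s']); M=axes(s); print(np.round(M,4)); print('y ang',np.degrees(np.arctan2(M[1,1],M[0,1])), 'need spin',-(np.radians(39.2+90)-np.arctan2(M[1,1],M[0,1])))
E
```

```text
[ 9.08613293e-02 -2.65475777e-02  1.62676837e+00  7.56774667e-05
  1.54155319e+00 -1.16839662e+00] 3.275
[[-2.000e-04  3.065e-01  9.519e-01]
 [ 1.000e-04  9.519e-01 -3.065e-01]
 [-1.000e+00 -0.000e+00 -2.000e-04]]
y ang 72.1500384516503 need spin -0.995709667154864
```

{"api": "carry_out", "payload": {
  "claw": [1,1,1,1,1,1,1,1,1],
  "travel": [
    [20,0,0],
    [20,0,0],
    [20,0,0],
    [20,0,0],
    [20,0,0],
    [20,0,0],
    [20,0,0],
    [20,0,0],
    [0,0,0]
  ],
  "spin": [-0.1245,-0.1245,-0.1245,-0.1245,-0.1245,-0.1245,-0.1245,-0.1245,0]
}}

```text
time_s: 4.4
tool_pos: [0.4932, 0.1651, 0.1727]
tool_rot: [-0.236, 0.668, 0.237, 0.665]
wrist_force: [0.6, -0.8, 0.3]
gripper_width: 0.0854
```

```bash
python3 - <<'E'
from h import *
from bench import env
s=env.state(); print(s['qpos'],s['time_s'],s['tool_pos']); M=axes(s); print(np.degrees(np.arctan2(M[1,1],M[0,1])))
print(totool(s,np.array([0.4906,0.2522,0.021])-s['tool_pos']))
E
```

```text
[ 9.02795025e-02  9.33162558e-02  1.82768943e+00  6.00184770e-05
  1.22436148e+00 -2.16316040e+00] 4.4 [0.49317791 0.16505173 0.17272502]
129.11123086645466
[151.7  68.9  53.4]
```

{"api": "carry_out", "payload": {
  "claw": [1,1,1,1,1,1],
  "travel": [
    [16,17,13],
    [16,17,13],
    [16,17,13],
    [16,18,14],
    [16,0,0],
    [0,0,0]
  ],
  "spin": [0,0,0,0,0,0]
}}

```text
time_s: 5.15
tool_pos: [0.4914, 0.2512, 0.0934]
tool_rot: [-0.237, 0.667, 0.237, 0.665]
wrist_force: [-0.7, -0.4, 0.6]
gripper_width: 0.0855
```

```bash
python3 - <<'E'
from h import *
from bench import env,eyes
c=snap(eyes,'wrist','wrist2')
s=env.state(); print(s['time_s'],s['tool_pos'])
print(totool(s,np.array([0.4906,0.2522,0.021])-s['tool_pos']))
W=world(c); g=c['image'].astype(int).max(-1)
P=W.reshape(-1,3); k=(P[:,2]>.02)&(P[:,2]<.03)&(np.hypot(P[:,0]-.49,P[:,1]-.25)<.05)
print(k.sum(), cv2.minAreaRect((P[k][:,:2]*1000).astype(np.float32)))
E
```

```text
5.2 [0.49218553 0.25116109 0.09431192]
[73.3  1.8 -0.5]
8612 ((489.3212585449219, 250.7489471435547), (62.33082580566406, 44.130577087402344), 38.89152526855469)
```

View pics/wrist2.png

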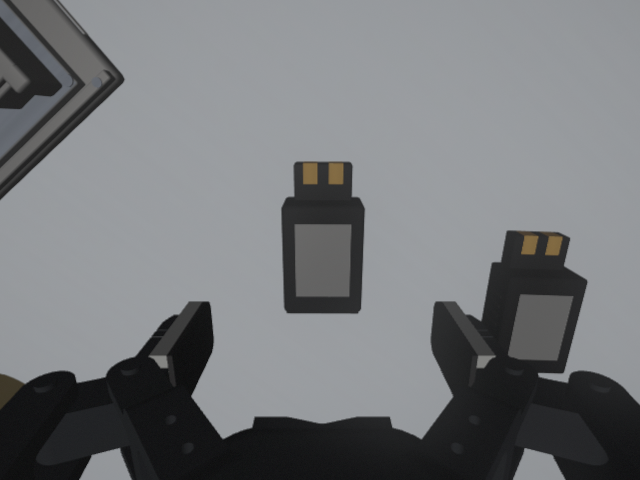

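{"api": "carry_out", "payload": {
  "claw": [1,1,1,1,1,0.2,0.2,0.2,0.2,0.2,0.2],
  "travel": [
    [16,1,0],
    [16,0.5,0],
    [16,0,0],
    [15,0,0],
    [10,0,0],
    [0,0,0],
    [0,0,0],
    [0,0,0],
    [0,0,0],
    [0,0,0],
    [0,0,0]
  ],
  "spin": [0,0,0,0,0,0,0,0,0,0,0],
  "newtons": 25
}}

```text
time_s: 6.58
tool_pos: [0.4921, 0.2531, 0.0221]
tool_rot: [-0.237, 0.666, 0.237, 0.667]
wrist_force: [0.7, 0.1, 6.5]
gripper_width: 0.0436
```

{"api": "carry_out", "payload": {
  "claw": [0.2,0.2,0.2,0.2,0.2,0.2,0.2,0.2,0.2,0.2],
  "travel": [
    [-6,0,0],
    [-12,0,0],
    [-14,0,0],
    [-14,0,0],
    [-14,0,0],
    [-14,0,0],
    [-10,0,0],
    [0,0,0],
    [0,0,0],
    [0,0,0]
  ],
  "spin": [0,0.1137,0.1137,0.1137,0.1137,0.1137,0.1137,0.1137,0.1137,0]
}}

```text
time_s: 7.82
tool_pos: [0.4905, 0.2527, 0.1047]
tool_rot: [0.079, 0.703, -0.08, 0.702]
wrist_force: [0.7, -0.0, -1.8]
gripper_width: 0.0435
```

```bash
python3 - <<'E'
from h import *
from bench import env,eyes
c=snap(eyes,'wrist','wrist3')
s=env.state(); print(s['time_s'],s['tool_pos'],s['wrist_force'],s['moment']);M=axes(s); print(np.degrees(np.arctan2(M[1,1],M[0,1])))
W=world(c)
P=(W.reshape(-1,3)-s['tool_pos'])@M*1000
# pack points in tool frame: x along fingers, z = ?
k=(abs(P[:,1])<20)&(abs(P[:,0])<35)&(P[:,2]>-80)&(P[:,2]<60)&(W.reshape(-1,3)[:,2]>.02)
Q=P[k]; print(k.sum(), np.round(np.percentile(Q,[1,50,99],axis=0),1))
for a in range(-70,60,5):
    kk=(Q[:,2]>a)&(Q[:,2]<a+5)
    if kk.sum()>20: print(a,kk.sum(),np.round(np.median(Q[kk,0]),1))
E
```

```text
7.875 [0.49067714 0.25273543 0.10477572] [ 0.41820623 -0.29848382 -1.75139057] [ 0.04648673 -0.0009857  -0.05567379]
77.15180487024303
23193 [[ -4.9 -19.5 -55.2]
 [ -3.3   0.1 -19. ]
 [ 15.   19.5  24.9]]
-60 358 14.4
-55 1259 10.4
-50 1197 10.4
-45 1136 10.5
-40 1981 9.9
-35 2244 -3.1
-30 1581 -3.5
-25 1549 -3.7
-20 1487 -3.7
-15 1425 -3.7
-10 1389 -3.7
-5 1353 -3.7
0 1289 -3.7
5 1261 -3.7
10 1203 -3.7
15 1159 -3.5
20 1106 -3.5
25 216 -2.9
```

View pics/wrist3.png

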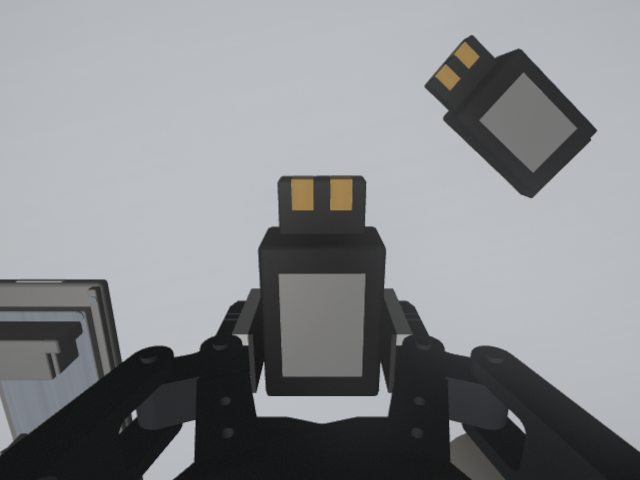

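{"api": "carry_out", "payload": {
  "claw": [0.2,0.2,0.2,0.2,0.2,0.2,0.7,0.7,0.7,0.2,0.2,0.2,0.2,0.2],
  "travel": [
    [18,0,0],
    [18,0,0],
    [18,0,0],
    [18,0,0],
    [10,0,0],
    [0,0,0],
    [0,0,0],
    [0,0,0],
    [0,0,-6],
    [0,0,0],
    [0,0,0],
    [0,0,0],
    [0,0,0],
    [0,0,0]
  ],
  "spin": [0,0,0,0,0,0,0,0,0,0,0,0,0,0],
  "newtons": 25
}}

```text
time_s: 9.62
tool_pos: [0.4853, 0.2543, 0.0234]
tool_rot: [0.08, 0.703, -0.08, 0.702]
wrist_force: [-1.9, 1.3, 3.7]
gripper_width: 0.0438
```

{"api": "carry_out", "payload": {
  "claw": [0.2,0.2,0.2,0.2,0.2,0.2,0.2],
  "travel": [
    [-8,0,0],
    [-16,0,0],
    [-16,0,0],
    [-16,0,0],
    [-16,0,0],
    [-10,0,0],
    [0,0,0]
  ],
  "spin": [0,0,0,0,0,0,0]
}}

```text
time_s: 10.5
tool_pos: [0.4861, 0.2544, 0.1063]
tool_rot: [0.08, 0.702, -0.08, 0.703]
wrist_force: [0.3, -0.6, -3.0]
gripper_width: 0.0438
```

```bash
cat >> h.py <<'E'
CO=np.array([.5571,.0521]); CA=np.radians(-12.98)
def ch(p):
    p=np.atleast_2d(p); x=np.array([np.cos(CA),np.sin(CA)]);y=np.array([-np.sin(CA),np.cos(CA)])
    return np.c_[(p[:,:2]-CO)@x,(p[:,:2]-CO)@y,p[:,2]]*1000
def fromch(q):
    x=np.array([np.cos(CA),np.sin(CA)]);y=np.array([-np.sin(CA),np.cos(CA)])
    q=np.array(q)/1000.; return np.r_[CO+q[0]*x+q[1]*y,q[2]]
def packpose(c,s):
    """pack in tool frame seen by wrist camera: fits block top line; returns TCP in pack frame & tilt (toe down +)"""
    M=axes(s);W=world(c).reshape(-1,3);P=(W-s['tool_pos'])@M*1000
    k=(abs(P[:,1])<19)&(P[:,0]>-45)&(P[:,0]<50)&(P[:,2]>-85)&(P[:,2]<40); Q=P[k]
    return Q,P
E
python3 - <<'E'
from h import *
from bench import env,eyes
c=snap(eyes,'wrist','wrist4')
s=env.state(); print(s['time_s'],s['tool_pos'],s['wrist_force'],s['moment']);M=axes(s); print(np.degrees(np.arctan2(M[1,1],M[0,1])))
Q,P=packpose(c,s)
k=(abs(Q[:,0])<20);Q=Q[k]
print(np.round(np.percentile(Q[Q[:,2]>-70],[.2,1,50,99],axis=0),1))
k=(Q[:,2]>-20)&(Q[:,2]<15); print(np.polyfit(Q[k,2],Q[k,0],1))
k=(P[:,0]>-6)&(P[:,0]<-1)&(abs(P[:,2])<30)&(abs(P[:,1])<23.5); print('block y',np.percentile(P[k,1],[.5,99.5]),np.percentile(P[k,2],[.5,99.5]))
print('tcp ch',ch(s['tool_pos']), 'to lip start', totool(s,fromch([-57-41,0,41+22.3+10])-s['tool_pos']))
E
```

```text
10.55 [0.48548531 0.254226   0.10543303] [-0.31594429 -0.17930926 -1.76248614] [0.05147428 0.01871422 0.02688974]
77.02991635546599
[[ -4.9 -18.9 -48.1]
 [ -4.6 -18.5 -47.9]
 [ -3.    0.2 -12.5]
 [ 15.5  18.5  32.3]]
[-0.00462535 -3.41116593]
block y [-20.82457173  22.80784785] [-27.77479255  29.62986108]
tcp ch [[-115.18453226  180.87594401  105.43302875]] to lip start [  32.1 -180.9   17.1]
```

{"api": "carry_out", "payload": {
  "claw": [0.2,0.2,0.2,0.2,0.2,0.2,0.2,0.2,0.2,0.2,0.2,0.2],
  "travel": [
    [0,-10,1],
    [2,-19,2],
    [4,-19,2],
    [4,-19,2],
    [4,-19,2],
    [4,-19,2],
    [4,-19,2],
    [4,-19,1.6],
    [4,-19,0],
    [2,-19,0],
    [0,0,0],
    [0,0,0]
  ],
  "spin": [0,0,0,0,0,0,0,0,0,0,0,0]
}}

```text
time_s: 12.05
tool_pos: [0.4591, 0.0745, 0.0733]
tool_rot: [0.08, 0.702, -0.08, 0.703]
wrist_force: [0.5, 0.5, -1.7]
gripper_width: 0.0438
```

```bash
python3 - <<'E'
from h import *
from bench import env,eyes
c=snap(eyes,'wrist','wrist5')
s=env.state(); print(s['time_s'],s['wrist_force']);M=axes(s); print(np.degrees(np.arctan2(M[1,1],M[0,1])))
print('tcp ch',ch(s['tool_pos']))
E
```

```text
12.1 [-0.33573396  0.63125459 -1.28182013]
77.02728188395268
tcp ch [[-1.00508559e+02  3.93964798e-02  7.33828689e+01]]
```

View pics/wrist5.png

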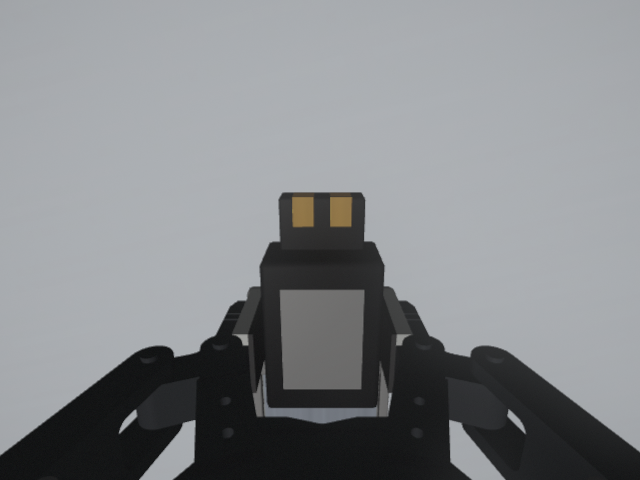

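{"api": "carry_out", "payload": {
  "claw": [0.2,0.2,0.2,0.2,0.2],
  "travel": [
    [5,0,0],
    [3,0,0],
    [1.5,0,0],
    [1.5,0,-0.5],
    [1.5,0,-0.8]
  ],
  "spin": [0,0,0,0,0],
  "newtons": 22
}}

```text
time_s: 12.72
tool_pos: [0.4579, 0.0752, 0.0616]
tool_rot: [0.08, 0.703, -0.08, 0.703]
wrist_force: [-5.2, 1.6, 9.3]
gripper_width: 0.0434
```

{"api": "carry_out", "payload": {
  "claw": [0.2,0.2,0.2,0.2],
  "travel": [
    [1.2,0,-0.7],
    [1.2,0,-0.6],
    [1.2,0,-0.6],
    [0,0,0]
  ],
  "spin": [0,0,0,0],
  "newtons": 20
}}

```text
time_s: 13.22
tool_pos: [0.4568, 0.0755, 0.0582]
tool_rot: [0.08, 0.702, -0.08, 0.703]
wrist_force: [-3.2, 0.4, 5.4]
gripper_width: 0.0438
```

```bash
cat > m.py <<'E'
from h import *
from bench import env,eyes
import sys
c=snap(eyes,'wrist',sys.argv[1])
s=env.state(); print(s['time_s'],s['wrist_force'],'tcp ch',np.round(ch(s['tool_pos']),1), s['gripper_width'])
Q,P=packpose(c,s)
# robust line fit of block top in (z,x) plane
best=None
B=Q[(Q[:,2]>-25)&(Q[:,2]<28)&(Q[:,0]>-40)&(Q[:,0]<25)]
rng=np.random.default_rng(0)
for _ in range(300):
    a,b=B[rng.integers(len(B),size=2)]
    if abs(a[2]-b[2])<15: continue
    m=(b[0]-a[0])/(b[2]-a[2]); k=a[0]-m*a[2]
    if abs(m)>1: continue
    n=(abs(B[:,0]-m*B[:,2]-k)<0.8).sum()
    if best is None or n>best[0]: best=(n,m,k)
n,m,k=best; th=-np.arctan(m); inl=B[abs(B[:,0]-m*B[:,2]-k)<0.8]; m,k=np.polyfit(inl[:,2],inl[:,0],1); th=-np.arctan(m)
# tool z ~ +pack x ; up = -x tool.  pack axes: px=(z cos, up sin)
up=-Q[:,0]; px=Q[:,2]*np.cos(th)+up*np.sin(th); pz=-Q[:,2]*np.sin(th)+up*np.cos(th)
top=-k*np.cos(th); tz=26-top
t=px[(abs(pz-(top-14))<1.5)&(px<-20)]
print('tilt',round(th,3),'inl',n,len(B),'TCP pack z',round(tz,1),'tongue toe px',np.round(np.percentile(t,[1,3,10]),1) if len(t) else None)
tx=-45-np.percentile(t,2)if len(t) else 3.5; 
def pk(x,z,tx=tx):
    dx,dz=x-tx,z-tz; T=ch(s['tool_pos'])[0]
    return np.round([T[0]+dx*np.cos(th)-dz*np.sin(th),T[1],T[2]+dx*np.sin(th)+dz*np.cos(th)],1)
print('TCP pack x',round(tx,1),'toe ch',pk(-45,0),'heel ch',pk(45,0))
E
python3 m.py wrist6
```

```text
13.275 [-2.89790908  1.29450713  5.60019099] tcp ch [[-103.     0.2   58.2]] 0.04346093582211657
tilt 0.135 inl 11641 14338 TCP pack z 22.7 tongue toe px [-48.9 -48.4 -47.2]
TCP pack x 3.8 toe ch [-148.2    0.2   29.2] heel ch [-59.1   0.2  41.3]
```

{"api": "carry_out", "payload": {
  "claw": [0.2,0.2,0.2,0.2,0.2,0.2,0.2,0.2,0.2],
  "travel": [
    [1.5,0,-0.6],
    [1.5,0,-0.5],
    [1.5,0,-0.5],
    [1.5,0,-0.5],
    [1.5,0,-0.4],
    [1.5,0,-0.4],
    [1.5,0,-0.3],
    [1.5,0,-0.3],
    [0,0,0]
  ],
  "spin": [0,0,0,0,0,0,0,0,0],
  "newtons": 20
}}

```text
time_s: 14.4
tool_pos: [0.4542, 0.0761, 0.0465]
tool_rot: [0.08, 0.701, -0.08, 0.704]
wrist_force: [-0.4, 0.4, 5.9]
gripper_width: 0.0431
```

```bash
python3 m.py wrist7
```

```text
14.45 [-1.76205616  0.31688212  5.52424972] tcp ch [[-105.7    0.2   46.5]] 0.04310887473965123
tilt 0.399 inl 12124 16639 TCP pack z 21.4 tongue toe px [-96.1 -95.7 -49.5]
TCP pack x 50.9 toe ch [-185.8    0.2  -10.6] heel ch [-102.9    0.2   24.4]
```

View pics/wrist7.png

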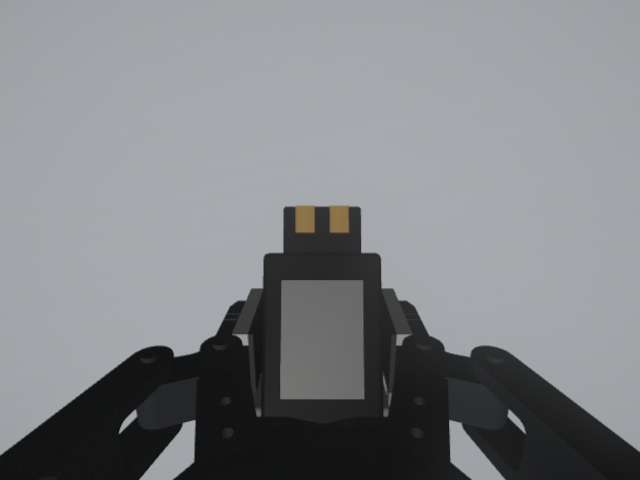

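{"api": "carry_out", "payload": {
  "claw": [0.2,0.2,0.2,0.2,0.2,0.2,0.2,0.2,0.2,0.2,0.2,0.2,0.2,0.2,0.2,0.2,0.2],
  "travel": [
    [-5,0,-1],
    [-12,0,0],
    [-16,0,0],
    [-17,0,4],
    [0,0,10],
    [0,0,15],
    [0,0,16],
    [0,0,16],
    [0,0,16],
    [0,0,16],
    [0,0,15],
    [0,0,8.4],
    [5,0,3],
    [8,0,0],
    [10,0,0],
    [6,0,0],
    [0,0,0]
  ],
  "spin": [0,0,0,0,0,0,0,0,0,0,0,0,0,0,0,0,0]
}}

```text
time_s: 16.58
tool_pos: [0.5671, 0.0496, 0.0653]
tool_rot: [0.08, 0.703, -0.08, 0.702]
wrist_force: [-0.4, 0.2, -1.2]
gripper_width: 0.0436
```

```bash
python3 m.py wrist8; python3 - <<'E'
from bench import eyes
from h import *
c=snap(eyes,'side','side8'); im=cv2.imread('pics/side8.png')[180:260,270:370]
cv2.imwrite('pics/side8z.png',cv2.resize(im,None,fx=7,fy=7,interpolation=cv2.INTER_CUBIC))
E
```

```text
16.625 [-0.22921272 -0.08060824 -1.9329256 ] tcp ch [[10.9 -0.1 65.9]] 0.043356835235998835
tilt 0.393 inl 12002 16323 TCP pack z 21.9 tongue toe px [-49.9 -49.4 -48. ]
TCP pack x 4.7 toe ch [-26.7  -0.1  26.7] heel ch [56.5 -0.1 61.2]
```

View pics/wrist8.png

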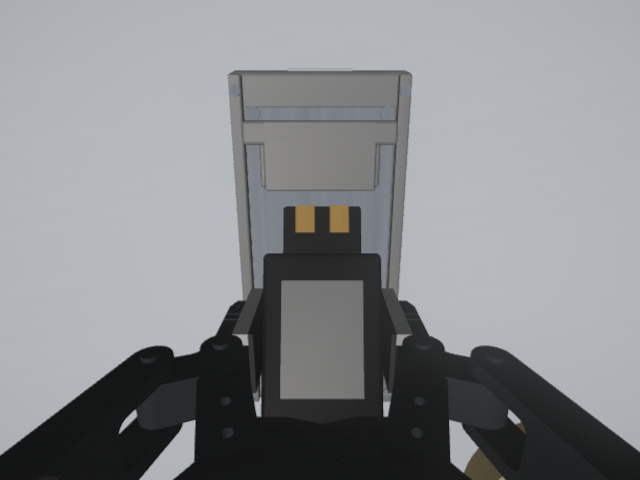

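View pics/side8z.png

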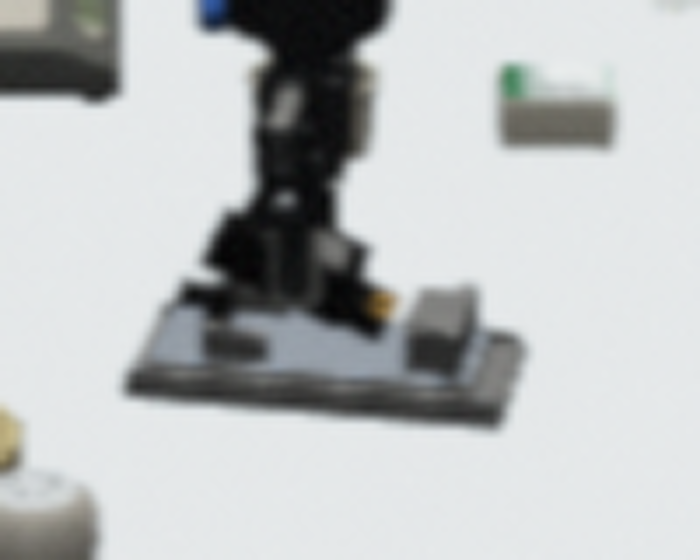

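```bash
python3 - <<'E'
from h import *
from bench import env
c=load('wrist8'); s=env.state(); M=axes(s); W=world(c).reshape(-1,3); P=(W-s['tool_pos'])@M*1000; h=W[:,2]*1000
lip=(abs(h-41)<2)&(P[:,2]<-52)&(P[:,2]>-75)&(abs(P[:,1])<26)
print('lip y',np.percentile(P[lip,1],[.5,2,98,99.5]),'z',np.percentile(P[lip,2],[1,50,99]),lip.sum())
rail=(h>8)&(h<20)&(P[:,2]<-60)&(P[:,2]>-95)&(abs(P[:,1])<50)
for a in range(-100,-40,10):
    r=(h>8)&(h<20)&(P[:,2]>a)&(P[:,2]<a+10)&(abs(P[:,1])<50); print(a,r.sum(),np.percentile(P[r,1],[.5,99.5]) if r.sum() else 0)
t=(abs(P[:,1])<25)&(P[:,2]<-30)&(P[:,2]>-47)&(h>30)&(h<48)
print('tongue y',np.percentile(P[t,1],[1,99]),t.sum())
E
```

```text
lip y [-25.30638016 -23.36384478  23.33418429  25.36413409] z [-74.71373929 -64.6833923  -52.31590001] 7175
-100 3001 [-39.48755929  39.15439574]
-90 4217 [-39.65461685  38.95938228]
-80 1852 [-39.96754211  39.28690008]
-70 923 [-40.04594956  39.34511222]
-60 1175 [-40.07997579  39.3744183 ]
-50 2436 [-39.74813287  39.1324751 ]
tongue y [-15.12965273  16.37471533] 2589
```

{"api": "carry_out", "payload": {
  "claw": [0.2,0.2,0.2,0.2,0.2,0.2,0.2,0.2],
  "travel": [
    [3,-0.7,0],
    [3,0,0],
    [0,0,-3],
    [0,0,-3],
    [0,0,-3],
    [0,0,-1],
    [0,0,0],
    [0,0,0]
  ],
  "spin": [0,0,0,0,0,0,0,0],
  "newtons": 25
}}

```text
time_s: 17.68
tool_pos: [0.5585, 0.051, 0.0605]
tool_rot: [0.08, 0.702, -0.08, 0.703]
wrist_force: [1.8, -0.0, -1.3]
gripper_width: 0.0434
```

```bash
python3 m.py wrist9
```

```text
17.725 [ 1.62847848  0.00848282 -0.78443966] tcp ch [[ 1.6 -0.8 60.5]] 0.04374824351429071
tilt 0.395 inl 12198 16630 TCP pack z 21.4 tongue toe px [-45.3 -45.  -43.9]
TCP pack x 0.2 toe ch [-31.8  -0.8  23.3] heel ch [51.2 -0.8 58. ]
```

View pics/wrist9.png

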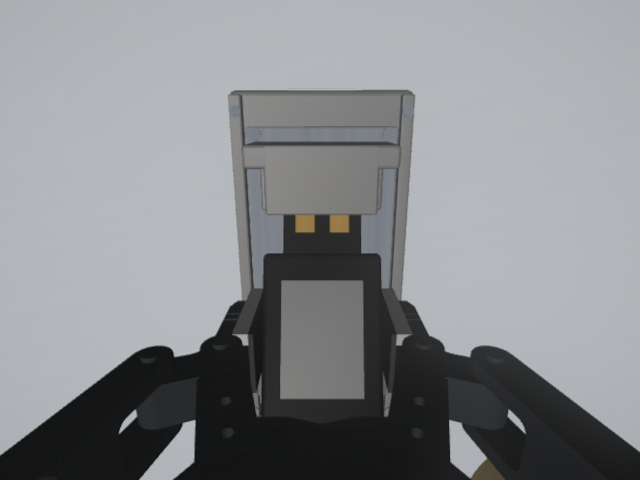

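```bash
python3 - <<'E'
from h import *
c=load('wrist9'); W=world(c).reshape(-1,3);q=ch(W)
for fn in ['wrist8','wrist9']:
    q=ch(world(load(fn)).reshape(-1,3))
    k=(abs(q[:,2]-41)<1.5)&(q[:,0]<-20)&(abs(q[:,1])<18); print(fn,np.percentile(q[k,0],[.5,2,50,98,99.5]),k.sum(),np.median(q[k,2]))
    k=(abs(q[:,2]-10)<3)&(abs(q[:,1])<18)&(q[:,0]<-60); print('base end',np.percentile(q[k,0],[.5,2]))
E
```

```text
wrist8 [-64.94802322 -64.57703377 -49.36042846 -20.98464253 -20.22302948] 7608 40.7294137899047
base end [-86.79629047 -86.361556  ]
wrist9 [-65.03269169 -64.66284661 -51.59046782 -23.11263141 -22.38888522] 6704 40.663223580116494
base end [-87.06135737 -86.58781288]
```

{"api": "carry_out", "payload": {
  "claw": [0.2,0.2,0.2],
  "travel": [
    [0,0,-1],
    [0,0,-1],
    [0,0,0]
  ],
  "spin": [0,0,0]
}}

```text
time_s: 18.1
tool_pos: [0.5566, 0.0514, 0.0605]
tool_rot: [0.08, 0.702, -0.08, 0.703]
wrist_force: [3.9, -0.5, -0.1]
gripper_width: 0.0437
```

{"api": "carry_out", "payload": {
  "claw": [0.2,0.2,0.2,0.2],
  "travel": [
    [1,0,0],
    [1,0,-0.7],
    [0,0,-0.8],
    [0,0,0]
  ],
  "spin": [0,0,0,0]
}}

```text
time_s: 18.6
tool_pos: [0.5555, 0.0516, 0.0588]
tool_rot: [0.08, 0.702, -0.08, 0.703]
wrist_force: [6.2, -0.9, 1.3]
gripper_width: 0.0435
```

```bash
cat > f.py <<'E'
from h import *
from bench import env
s=env.state(); f=s['wrist_force']; d=ch(np.r_[CO+f[:2]/1000,0])[0]
print(s['time_s'],'F ch',np.round([d[0],d[1],f[2]],2),'mom',np.round(s['moment'],3),'tcp',np.round(ch(s['tool_pos'])[0],2),s['gripper_width'])
E
python3 f.py
```

```text
18.6 F ch [6.21 0.55 1.31] mom [-0.252 -0.9    0.039] tcp [-1.47 -0.8  58.75] 0.04347148418400721
```

{"api": "carry_out", "payload": {
  "claw": [0.2,0.2,0.2,0.2],
  "travel": [
    [0,0,-0.6],
    [1,0,0],
    [0.5,0,0],
    [0,0,0]
  ],
  "spin": [0,0,0,0]
}}

```text
time_s: 19.1
tool_pos: [0.5554, 0.0517, 0.0577]
tool_rot: [0.08, 0.701, -0.08, 0.704]
wrist_force: [5.9, -1.5, 3.2]
gripper_width: 0.0435
```

```bash
python3 f.py; python3 m.py wrist10
```

```text
19.1 F ch [ 6.12 -0.17  3.19] mom [-0.211 -0.843 -0.038] tcp [-1.55 -0.8  57.66] 0.043522937061049316
19.15 [ 6.49890736 -1.05174625  3.02760286] tcp ch [[-1.5 -0.8 57.7]] 0.04333654698445471
tilt 0.393 inl 12115 16607 TCP pack z 21.4 tongue toe px [-79.5 -79.1 -77.9]
TCP pack x 34.2 toe ch [-66.5  -0.8   7.5] heel ch [16.6 -0.8 42. ]
```

{"api": "carry_out", "payload": {
  "claw": [0.2,0.2,0.2,0.2,0.2,0.2],
  "travel": [
    [0.8,0,-0.3],
    [0.8,0,-0.2],
    [0.8,0,0.2],
    [0.8,0,0.3],
    [0.8,0,0.4],
    [0,0,0]
  ],
  "spin": [0,0,0,0,0,0],
  "newtons": 20
}}

```text
time_s: 19.9
tool_pos: [0.5564, 0.0515, 0.0547]
tool_rot: [0.08, 0.701, -0.08, 0.704]
wrist_force: [4.8, -1.1, 8.3]
gripper_width: 0.0436
```

```bash
python3 f.py; python3 m.py wrist11
```

```text
19.9 F ch [ 4.93 -0.02  8.26] mom [-0.157 -0.412  0.009] tcp [-0.54 -0.76 54.71] 0.04360715491575368
19.95 [ 4.95975673 -1.78297744  8.85269872] tcp ch [[-0.5 -0.8 54.7]] 0.04363687969174415
tilt 0.356 inl 12070 16440 TCP pack z 21.3 tongue toe px [-79.1 -78.7 -77.6]
TCP pack x 33.9 toe ch [-67.   -0.8   7.3] heel ch [17.4 -0.8 38.6]
```

{"api": "carry_out", "payload": {
  "claw": [0.2,0.2,0.2,0.2],
  "travel": [
    [-0.5,0,-0.5],
    [0,0,-0.5],
    [0,0,-0.5],
    [0,0,0]
  ],
  "spin": [0,0,0,0]
}}

```text
time_s: 20.45
tool_pos: [0.556, 0.0515, 0.0552]
tool_rot: [0.08, 0.7, -0.08, 0.705]
wrist_force: [9.1, -1.8, 3.8]
gripper_width: 0.0434
```

```bash
python3 f.py
```

```text
20.45 F ch [9.25 0.32 3.84] mom [-0.318 -1.349 -0.03 ] tcp [-0.92 -0.78 55.19] 0.04343749310809976
```

{"api": "carry_out", "payload": {
  "claw": [0.2,0.2,0.2,0.2,0.2],
  "travel": [
    [0.8,0,0.1],
    [0.8,0,0.3],
    [0.8,0,0.3],
    [0.8,0,0.3],
    [0,0,0]
  ],
  "spin": [0,0,0,0,0]
}}

```text
time_s: 21.08
tool_pos: [0.5574, 0.0512, 0.053]
tool_rot: [0.08, 0.7, -0.08, 0.705]
wrist_force: [6.8, -2.4, 10.0]
gripper_width: 0.0435
```

```bash
python3 f.py; python3 m.py wrist12
```

```text
21.075 F ch [ 7.13 -0.87  9.96] mom [-0.276 -0.747  0.004] tcp [ 0.51 -0.76 53.  ] 0.043526926483843445
21.125 [ 5.9008018  -1.90338491 10.38300481] tcp ch [[ 0.5 -0.8 53. ]] 0.04366241404076105
tilt 0.314 inl 12312 16258 TCP pack z 21.2 tongue toe px [-78.1 -76.8 -40.8]
TCP pack x 32.6 toe ch [-66.8  -0.8   8.9] heel ch [18.8 -0.8 36.7]
```

```bash
python3 - <<'E'
import re
t=open('m.py').read()
t=t.replace("t=px[(abs(pz","e=(abs(pz-top)<0.6)&(px>-45)&(px<45);print('block top px',np.round(np.percentile(px[e],[.3,1,99,99.7]),2))\nt=px[(abs(pz")
t=t.replace("c=snap(eyes,'wrist',sys.argv[1])\ns=env.state()","""if len(sys.argv)>2:
    c=load(sys.argv[1]); s=dict(env.state())
    Rm=cv2.Rodrigues(np.array(c['rvec'],float))[0]; cp=-Rm.T@np.array(c['tvec']).ravel()
    L=load('wrist9'); R9=cv2.Rodrigues(np.array(L['rvec'],float))[0]; c9=-R9.T@np.array(L['tvec']).ravel()
    s['tool_pos']=cp-c9+np.array(fromch([1.6,-.8,60.5]))
else:
    c=snap(eyes,'wrist',sys.argv[1]); s=env.state()
""",1)
open('m.py','w').write(t)
E
for f in 4 6 7 8 9 10 11 12; do echo == $f; python3 m.py wrist$f x | grep -v None; done
```

```text
== 4
== 6
== 7
== 8
== 9
== 10
== 11
== 12  File "m.py", line 11
    ; print(s['time_s'],s['wrist_force'],'tcp ch',np.round(ch(s['tool_pos']),1), s['gripper_width'])
    ^
SyntaxError: invalid syntax
  File "m.py", line 11
    ; print(s['time_s'],s['wrist_force'],'tcp ch',np.round(ch(s['tool_pos']),1), s['gripper_width'])
    ^
SyntaxError: invalid syntax
  File "m.py", line 11
    ; print(s['time_s'],s['wrist_force'],'tcp ch',np.round(ch(s['tool_pos']),1), s['gripper_width'])
    ^
SyntaxError: invalid syntax
  File "m.py", line 11
    ; print(s['time_s'],s['wrist_force'],'tcp ch',np.round(ch(s['tool_pos']),1), s['gripper_width'])
    ^
SyntaxError: invalid syntax
  File "m.py", line 11
    ; print(s['time_s'],s['wrist_force'],'tcp ch',np.round(ch(s['tool_pos']),1), s['gripper_width'])
    ^
SyntaxError: invalid syntax
  File "m.py", line 11
    ; print(s['time_s'],s['wrist_force'],'tcp ch',np.round(ch(s['tool_pos']),1), s['gripper_width'])
    ^
SyntaxError: invalid syntax
  File "m.py", line 11
    ; print(s['time_s'],s['wrist_force'],'tcp ch',np.round(ch(s['tool_pos']),1), s['gripper_width'])
    ^
SyntaxError: invalid syntax
  File "m.py", line 11
    ; print(s['time_s'],s['wrist_force'],'tcp ch',np.round(ch(s['tool_pos']),1), s['gripper_width'])
    ^
SyntaxError: invalid syntax
```

```bash
sed -i 's/^; print/print/' m.py
for f in 4 6 7 8 9 10 11 12; do echo == $f; python3 m.py wrist$f x | grep -v None; done
```

```text
== 4
21.125 [ 5.9008018  -1.90338491 10.38300481] tcp ch [[-114.7  181.1  106.2]] 0.04366241404076105
block top px [-27.89 -27.38  31.63  32.34]
tilt -0.005 inl 11063 13058 TCP pack z 23.4 tongue toe px [-48.4 -48.  -46.6]
TCP pack x 3.2 toe ch [-163.   181.1   83. ] heel ch [-73.  181.1  82.6]
== 6
21.125 [ 5.9008018  -1.90338491 10.38300481] tcp ch [[-103.1    0.2   58.2]] 0.04366241404076105
block top px [-28.4  -27.85  31.16  31.8 ]
tilt 0.131 inl 11650 14311 TCP pack z 22.6 tongue toe px [-48.8 -48.4 -47.1]
TCP pack x 3.7 toe ch [-148.4    0.2   29.4] heel ch [-59.2   0.2  41.1]
== 7
21.125 [ 5.9008018  -1.90338491 10.38300481] tcp ch [[-106.     0.2   46.3]] 0.04366241404076105
block top px [-28.14 -27.4   29.55  30.45]
tilt 0.392 inl 12135 16753 TCP pack z 21.4 tongue toe px [-95.9 -95.5 -48.3]
TCP pack x 50.7 toe ch [-186.3    0.2  -10. ] heel ch [-103.1    0.2   24.3]
== 8
21.125 [ 5.9008018  -1.90338491 10.38300481] tcp ch [[10.7 -0.1 65.5]] 0.04366241404076105
block top px [-28.84 -28.11  28.65  29.58]
tilt 0.387 inl 11838 16370 TCP pack z 21.4 tongue toe px [-49.6 -49.1 -
[... 509 characters left out ...]
 12199 16747 TCP pack z 21.4 tongue toe px [-79.4 -78.8 -77.7]
TCP pack x 34.0 toe ch [-66.8  -0.8   7.6] heel ch [16.5 -0.8 41.8]
== 11
21.125 [ 5.9008018  -1.90338491 10.38300481] tcp ch [[-1.  -0.8 54.4]] 0.04366241404076105
block top px [-27.77 -27.05  29.95  30.94]
tilt 0.354 inl 12192 16639 TCP pack z 21.2 tongue toe px [-78.6 -78.2 -77.1]
TCP pack x 33.4 toe ch [-67.1  -0.8   7.4] heel ch [17.3 -0.8 38.5]
== 12
21.125 [ 5.9008018  -1.90338491 10.38300481] tcp ch [[-0.4 -0.8 52.4]] 0.04366241404076105
block top px [-27.12 -26.41  30.67  31.66]
tilt 0.317 inl 12385 16596 TCP pack z 21.0 tongue toe px [-77.5 -76.8 -40.3]
TCP pack x 32.2 toe ch [-67.1  -0.8   8.5] heel ch [18.4 -0.8 36.5]
```

{"api": "carry_out", "payload": {
  "claw": [0.2,0.2,0.2,0.2,0.2],
  "travel": [
    [-1,0,0],
    [-0.5,0,-0.7],
    [0,0,-0.7],
    [0,0,-0.7],
    [0,0,0]
  ],
  "spin": [0,0,0,0,0],
  "newtons": 40
}}

```text
time_s: 21.75
tool_pos: [0.5554, 0.0517, 0.0535]
tool_rot: [0.08, 0.699, -0.08, 0.706]
wrist_force: [10.7, -1.9, 2.0]
gripper_width: 0.0435
```

```bash
cat >> m.py <<'E'
fe=np.percentile(px[e],.3); tx2=-24.6-fe
toe=pk(-45,0,tx2); heel=pk(45,0,tx2); zt=toe[2]-18; hc=min(12*np.cos(th)+zt,12); lead=toe[0]-max(0,(hc-zt))*np.tan(th)
print('BY FRONT EDGE: tx',round(tx2,2),'toe',toe,'heel',heel,'lead',round(lead,2),'t~',round(-38.65-lead,2))
E
sed -i 's/dx,dz=x-tx,z-tz; T=ch/dx,dz=x-tx,z-tz; T=ch/' m.py
python3 f.py; python3 m.py wrist13 | tail -5
```

```text
21.75 F ch [10.85  0.6   1.97] mom [-3.840e-01 -1.641e+00  1.000e-03] tcp [-1.52 -0.78 53.52] 0.04349340101620613
21.8 [10.3829021  -3.08965186  1.43280562] tcp ch [[-1.5 -0.8 53.5]] 0.04295360381426557
block top px [-28.07 -27.37  29.72  30.69]
tilt 0.321 inl 12197 16266 TCP pack z 21.3 tongue toe px [-75.1 -70.2 -38.9]
TCP pack x 25.3 toe ch [-61.5  -0.8  11.2] heel ch [23.9 -0.8 39.5]
BY FRONT EDGE: tx 3.47 toe [-40.8  -0.8  18. ] heel [44.6 -0.8 46.4] lead -44.58 t~ 5.93
```

{"api": "carry_out", "payload": {
  "claw": [0.2,0.2],
  "travel": [
    [0,0,0.8],
    [0,0,0]
  ],
  "spin": [0,0]
}}

```text
time_s: 22.05
tool_pos: [0.5556, 0.0517, 0.0533]
tool_rot: [0.08, 0.7, -0.08, 0.705]
wrist_force: [7.5, -2.8, 2.6]
gripper_width: 0.0432
```

```bash
python3 f.py; python3 m.py wrist14 | tail -5
```

```text
22.05 F ch [ 7.91 -1.01  2.6 ] mom [-0.312 -1.344 -0.046] tcp [-1.36 -0.76 53.34] 0.043191942215723644
22.1 [ 8.68821603 -2.01912522  3.98280925] tcp ch [[-1.4 -0.8 53.3]] 0.04358819162073845
block top px [-28.07 -27.35  29.59  30.58]
tilt 0.321 inl 12289 16277 TCP pack z 21.2 tongue toe px [-75.9 -69.9 -38.8]
TCP pack x 25.0 toe ch [-61.1  -0.8  11.1] heel ch [24.3 -0.8 39.5]
BY FRONT EDGE: tx 3.47 toe [-40.6  -0.8  17.9] heel [44.8 -0.8 46.3] lead -44.39 t~ 5.74
```

{"api": "carry_out", "payload": {
  "claw": [0.2,0.2,0.2,0.2,0.2],
  "travel": [
    [0.9,0,0.4],
    [0.9,0,0.4],
    [0.9,0,0.4],
    [0.9,0,0.4],
    [0,0,0]
  ],
  "spin": [0,0,0,0,0],
  "newtons": 28
}}

```text
time_s: 22.72
tool_pos: [0.5573, 0.0513, 0.0508]
tool_rot: [0.08, 0.7, -0.08, 0.705]
wrist_force: [5.8, -1.9, 11.9]
gripper_width: 0.0433
```

```bash
python3 f.py; python3 m.py wrist15 | tail -5
```

```text
22.725 F ch [ 6.08 -0.55 11.93] mom [-0.197 -0.495  0.007] tcp [ 0.39 -0.73 50.78] 0.043314100888881234
22.775 [ 5.07676845 -2.98274898 12.03089696] tcp ch [[ 0.4 -0.7 50.8]] 0.043618883718287524
block top px [-27.73 -27.32  29.95  31.02]
tilt 0.268 inl 12262 15883 TCP pack z 21.0 tongue toe px [-70.3 -39.9 -39.1]
TCP pack x 25.2 toe ch [-61.7  -0.7  11.9] heel ch [25.1 -0.7 35.8]
BY FRONT EDGE: tx 3.13 toe [-40.4  -0.7  17.8] heel [46.3 -0.7 41.6] lead -43.58 t~ 4.93
```

{"api": "carry_out", "payload": {
  "claw": [0.2,0.2,0.2,0.2,0.2],
  "travel": [
    [0.9,0,0],
    [0.9,0,0.1],
    [0.9,0,0.2],
    [0.9,0,0.2],
    [0,0,0]
  ],
  "spin": [0,0,0,0,0]
}}

```text
time_s: 23.4
tool_pos: [0.5587, 0.051, 0.0485]
tool_rot: [0.08, 0.7, -0.08, 0.706]
wrist_force: [4.5, -0.9, 17.2]
gripper_width: 0.0435
```

```bash
python3 f.py; python3 m.py wrist16 | tail -5
```

```text
23.4 F ch [ 4.55  0.1  17.24] mom [-0.287 -0.258  0.117] tcp [ 1.8  -0.71 48.49] 0.04353015228356727
23.45 [ 3.85658314 -2.53516492 17.98533085] tcp ch [[ 1.8 -0.7 48.5]] 0.04347022930353332
block top px [-27.71 -27.07  30.5   31.51]
tilt 0.217 inl 12275 15483 TCP pack z 20.7 tongue toe px [-70.2 -40.3 -39.5]
TCP pack x -4.7 toe ch [-33.1  -0.7  19.6] heel ch [54.7 -0.7 38.9]
BY FRONT EDGE: tx 3.11 toe [-40.8  -0.7  17.9] heel [47.1 -0.7 37.2] lead -43.38 t~ 4.73
```

{"api": "carry_out", "payload": {
  "claw": [0.2,0.2,0.2,0.2],
  "travel": [
    [0.8,0,-0.4],
    [0.9,0,-0.2],
    [0.9,0,0],
    [0,0,0]
  ],
  "spin": [0,0,0,0]
}}

```text
time_s: 23.95
tool_pos: [0.5593, 0.0509, 0.0471]
tool_rot: [0.079, 0.699, -0.08, 0.706]
wrist_force: [3.2, -2.5, 22.9]
gripper_width: 0.0434
```

```bash
python3 f.py; python3 m.py wrist17 | tail -5
```

```text
23.95 F ch [ 3.68 -1.67 22.9 ] mom [-0.328 -0.149  0.062] tcp [ 2.44 -0.69 47.06] 0.043368577335299544
24.0 [ 4.40479661 -2.74093263 22.62298968] tcp ch [[ 2.5 -0.7 47.1]] 0.04334835268360667
block top px [-27.47 -27.06  30.67  31.59]
tilt 0.19 inl 12082 15267 TCP pack z 20.5 tongue toe px [-70.6 -70.5 -39.4]
TCP pack x 25.6 toe ch [-62.9  -0.7  13.6] heel ch [25.4 -0.7 30.7]
BY FRONT EDGE: tx 2.87 toe [-40.7  -0.7  17.9] heel [47.7 -0.7 34.9] lead -42.97 t~ 4.32
```

{"api": "carry_out", "payload": {
  "claw": [0.2,0.2,0.2,0.2],
  "travel": [
    [-1,0,-0.8],
    [-0.5,0,-0.8],
    [0,0,-0.6],
    [0,0,0]
  ],
  "spin": [0,0,0,0]
}}

```text
time_s: 24.5
tool_pos: [0.5581, 0.0512, 0.0476]
tool_rot: [0.08, 0.698, -0.08, 0.708]
wrist_force: [10.5, -3.1, 10.8]
gripper_width: 0.0433
```

```bash
python3 f.py; python3 m.py wrist18 | tail -5
```

```text
24.5 F ch [10.94 -0.67 10.82] mom [-0.465 -1.607 -0.038] tcp [ 1.17 -0.68 47.6 ] 0.04333461781611006
24.55 [11.27536384 -2.66591071 10.94513874] tcp ch [[ 1.2 -0.7 47.6]] 0.042965716052194264
block top px [-27.62 -27.03  30.51  31.56]
tilt 0.201 inl 12146 15350 TCP pack z 20.5 tongue toe px [-69.9 -39.1 -38.3]
TCP pack x 24.8 toe ch [-63.1  -0.7  13.6] heel ch [25.1 -0.7 31.6]
BY FRONT EDGE: tx 3.02 toe [-41.8  -0.7  18. ] heel [46.4 -0.7 35.9] lead -44.19 t~ 5.54
```

{"api": "carry_out", "payload": {
  "claw": [0.2,0.2,0.2,0.2,0.2],
  "travel": [
    [0.9,0,0],
    [0.9,0,0],
    [0.9,0,0],
    [0.7,0,0],
    [0,0,0]
  ],
  "spin": [0,0,0,0,0]
}}

```text
time_s: 25.18
tool_pos: [0.5589, 0.051, 0.0457]
tool_rot: [0.079, 0.697, -0.08, 0.708]
wrist_force: [9.8, -3.3, 15.2]
gripper_width: 0.0434
```

```bash
python3 f.py; python3 m.py wrist19 | tail -5
```

```text
25.175 F ch [10.27 -1.02 15.21] mom [-0.488 -1.255  0.025] tcp [ 2.04 -0.67 45.68] 0.043442489800433824
25.225 [10.68582626 -4.1023854  16.38164752] tcp ch [[ 2.1 -0.7 45.5]] 0.043557900734459254
block top px [-27.49 -27.01  30.78  31.88]
tilt 0.161 inl 12073 15053 TCP pack z 20.0 tongue toe px [-69.8 -39.3 -38.5]
TCP pack x -5.6 toe ch [-33.6  -0.7  19.4] heel ch [55.2 -0.7 33.8]
BY FRONT EDGE: tx 2.89 toe [-42.   -0.7  18.1] heel [46.9 -0.7 32.5] lead -43.92 t~ 5.27
```

{"api": "carry_out", "payload": {
  "claw": [0.2,0.2,0.2,0.2,0.2],
  "travel": [
    [0.9,0,-0.2],
    [0.9,0,-0.1],
    [0.9,0,0],
    [0.7,0,0],
    [0,0,0]
  ],
  "spin": [0,0,0,0,0]
}}

```text
time_s: 25.85
tool_pos: [0.5598, 0.0508, 0.043]
tool_rot: [0.08, 0.696, -0.08, 0.709]
wrist_force: [9.9, -3.7, 21.6]
gripper_width: 0.0431
```

```bash
python3 f.py; python3 m.py wrist20 | tail -5
```

```text
25.85 F ch [10.46 -1.42 21.6 ] mom [-0.531 -1.202 -0.029] tcp [ 2.9  -0.68 43.  ] 0.043101634597935645
25.9 [10.07834173 -3.89483997 20.21135076] tcp ch [[ 2.9 -0.7 43. ]] 0.04286357984853405
block top px [-26.96 -26.42  31.32  32.34]
tilt 0.111 inl 11948 14659 TCP pack z 19.8 tongue toe px [-39.5 -39.2 -38.3]
TCP pack x -5.8 toe ch [-33.9  -0.7  19.1] heel ch [55.6 -0.7 29. ]
BY FRONT EDGE: tx 2.36 toe [-41.9  -0.7  18.2] heel [47.5 -0.7 28.1] lead -43.21 t~ 4.56
```

{"api": "carry_out", "payload": {
  "claw": [0.2,0.2,0.2,0.2],
  "travel": [
    [-1.5,0,-0.4],
    [-0.5,0,-0.5],
    [0,0,-0.3],
    [0,0,0]
  ],
  "spin": [0,0,0,0]
}}

```text
time_s: 26.4
tool_pos: [0.5576, 0.0513, 0.0431]
tool_rot: [0.08, 0.697, -0.08, 0.708]
wrist_force: [13.9, -3.3, 10.0]
gripper_width: 0.0434
```

```bash
python3 f.py; python3 m.py wrist21 | tail -5
```

```text
26.4 F ch [14.25 -0.12  9.95] mom [-0.48  -1.777 -0.016] tcp [ 0.64 -0.69 43.14] 0.043401899720973504
26.45 [14.50765737 -3.57822549  9.49213729] tcp ch [[ 0.7 -0.7 43.1]] 0.043155048921852304
block top px [-26.93 -26.34  31.48  32.58]
tilt 0.112 inl 11983 14633 TCP pack z 19.8 tongue toe px [-67.3 -67.2 -36.5]
TCP pack x 22.3 toe ch [-64.   -0.7  16. ] heel ch [25.5 -0.7 26. ]
BY FRONT EDGE: tx 2.33 toe [-44.2  -0.7  18.2] heel [45.3 -0.7 28.2] lead -45.52 t~ 6.87
```

{"api": "carry_out", "payload": {
  "claw": [0.2,0.2,0.2,0.2,0.2,0.2],
  "travel": [
    [0,0,0.7],
    [0.9,0,0.3],
    [0.9,0,0],
    [0.9,0,0],
    [0.7,0,0],
    [0,0,0]
  ],
  "spin": [0,0,0,0,0,0]
}}

```text
time_s: 27.2
tool_pos: [0.5586, 0.0511, 0.0403]
tool_rot: [0.08, 0.697, -0.08, 0.708]
wrist_force: [11.1, -3.5, 14.9]
gripper_width: 0.0435
```

```bash
python3 f.py; python3 m.py wrist22 | tail -5
```

```text
27.2 F ch [11.58 -0.97 14.91] mom [-0.429 -1.288  0.016] tcp [ 1.65 -0.69 40.27] 0.04345476830189434
27.25 [11.26489483 -4.56407517 14.56130536] tcp ch [[ 1.6 -0.7 40.3]] 0.043238577166945937
block top px [-26.53 -25.97  31.98  33.16]
tilt 0.057 inl 11845 14252 TCP pack z 19.4 tongue toe px [-67.4 -67.4 -36.8]
TCP pack x 22.4 toe ch [-64.6  -0.7  17. ] heel ch [25.3 -0.7 22.2]
BY FRONT EDGE: tx 1.93 toe [-44.1  -0.7  18.2] heel [45.7 -0.7 23.3] lead -44.77 t~ 6.12
```

{"api": "carry_out", "payload": {
  "claw": [0.2,0.2,0.2,0.2,0.2],
  "travel": [
    [0.9,0,0.4],
    [0.9,0,0.3],
    [0.9,0,0.2],
    [0.7,0,0],
    [0,0,0]
  ],
  "spin": [0,0,0,0,0]
}}

```text
time_s: 27.88
tool_pos: [0.5594, 0.0509, 0.0369]
tool_rot: [0.08, 0.697, -0.08, 0.708]
wrist_force: [11.4, -4.4, 15.8]
gripper_width: 0.043
```

```bash
python3 f.py; python3 m.py wrist23 | tail -5
```

```text
27.875 F ch [12.06 -1.77 15.78] mom [-0.487 -1.348  0.042] tcp [ 2.48 -0.68 36.85] 0.042971195036294395
27.925 [11.07447166 -3.73833234 14.34099016] tcp ch [[ 2.5 -0.7 36.8]] 0.0435157311347497
block top px [-26.03 -25.51  32.84  33.64]
tilt -0.011 inl 11655 13736 TCP pack z 19.0 tongue toe px [-67.5 -37.4 -36.5]
TCP pack x 22.4 toe ch [-65.2  -0.7  18.6] heel ch [24.8 -0.7 17.6]
BY FRONT EDGE: tx 1.43 toe [-44.1  -0.7  18.3] heel [45.8 -0.7 17.4] lead -43.97 t~ 5.32
```

```bash
python3 - <<'E'
from bench import eyes
from h import *
c=snap(eyes,'side','side23'); im=cv2.imread('pics/side23.png')[190:260,280:360]
cv2.imwrite('pics/side23z.png',cv2.resize(im,None,fx=8,fy=8,interpolation=cv2.INTER_CUBIC))
E
```

```text
(no output)
```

View pics/side23z.png

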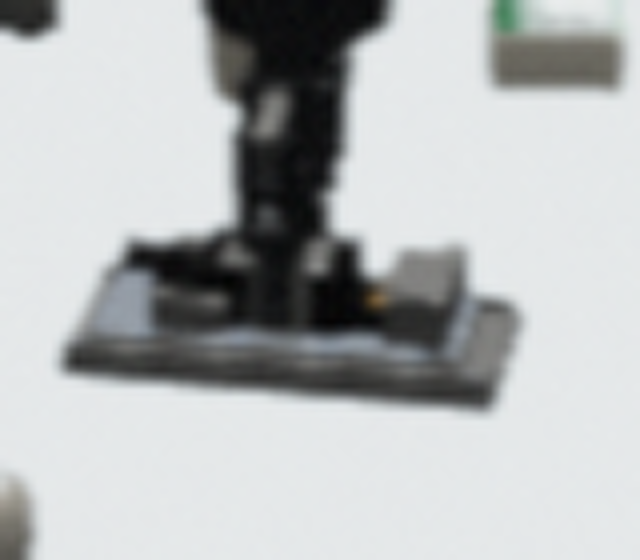

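View pics/wrist23.png

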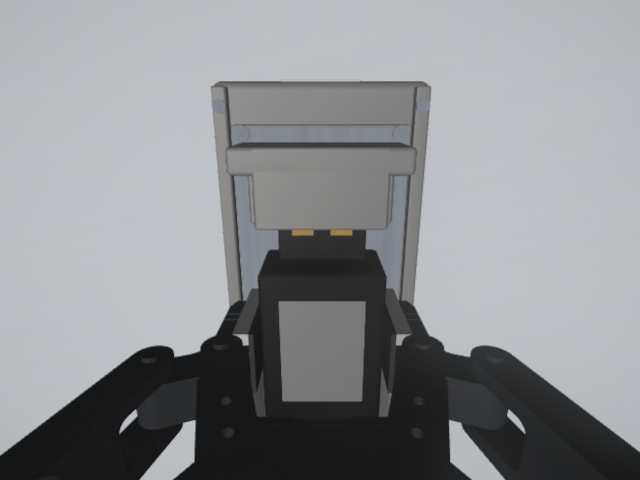

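{"api": "carry_out", "payload": {
  "claw": [0.2,0.2,0.2,0.65,0.65,0.65],
  "travel": [
    [-1,0,1],
    [-1,0,1],
    [0,0,0],
    [0,0,0],
    [0,0,0],
    [0,0,0]
  ],
  "spin": [0,0,0,0,0,0]
}}

```text
time_s: 28.72
tool_pos: [0.5528, 0.0522, 0.0329]
tool_rot: [0.08, 0.704, -0.08, 0.701]
wrist_force: [-2.9, -0.3, 4.3]
gripper_width: 0.0551
```

```bash
python3 f.py; python3 m.py wrist24 | tail -5
```

```text
28.725 F ch [-2.78 -0.98  4.32] mom [0.027 0.347 0.012] tcp [-4.17 -0.85 32.92] 0.05513497501851316
28.775 [-2.89126699 -0.50071084  4.4944069 ] tcp ch [[-4.1 -0.9 32.9]] 0.05556163942396252
block top px [-18.62 -18.22  29.48  30.64]
tilt 0.013 inl 10794 16183 TCP pack z 15.1 tongue toe px [-61.  -60.9 -29.7]
TCP pack x 15.9 toe ch [-64.8  -0.9  17.1] heel ch [25.2 -0.9 18.3]
BY FRONT EDGE: tx -5.98 toe [-42.9  -0.9  17.4] heel [47.  -0.9 18.5] lead -43.06 t~ 4.41
```

{"api": "carry_out", "payload": {
  "claw": [0.65,0.65,0.65,0.65,0.65,0.65,0.65,0.65,0.65],
  "travel": [
    [-5,0,0],
    [-10,0,0],
    [-16,0,0],
    [-20,0,0],
    [-20,0,5],
    [-20,0,10],
    [-20,0,15],
    [0,0,15],
    [0,0,0]
  ],
  "spin": [0,0,0,0,0,0,0,0,0]
}}

```text
time_s: 29.9
tool_pos: [0.5991, 0.0415, 0.146]
tool_rot: [0.08, 0.702, -0.08, 0.703]
wrist_force: [0.3, -0.3, 0.1]
gripper_width: 0.0556
```

```bash
python3 f.py; python3 - <<'E'
from bench import eyes,env
from h import *
c=snap(eyes,'wrist','wrist25'); q=ch(world(c).reshape(-1,3))
im=c['image']
def prof(lo,hi,ylim=6):
    for x in range(lo,hi,3):
        k=(q[:,0]>x)&(q[:,0]<x+3)&(abs(q[:,1])<ylim)&(q[:,2]>-5)&(q[:,2]<60)
        if k.sum()>5: print(x,k.sum(),np.round(np.percentile(q[k,2],[5,50,95]),1))
prof(-48,75)
E
```

```text
29.9 F ch [ 0.34 -0.21  0.11] mom [-0.024 -0.014  0.037] tcp [ 43.33  -0.87 146.01] 0.055579624806216595
-48 118 [39.5 40.6 41.6]
-45 109 [39.5 40.8 41.8]
-42 126 [39.5 40.7 41.8]
-39 101 [28.6 30.1 41.3]
-36 116 [28.7 29.7 30.9]
-33 96 [28.6 29.6 30.6]
-30 95 [28.5 29.8 30.9]
-27 95 [28.6 29.7 30.9]
-24 120 [29.2 42.7 44.5]
-21 107 [42.7 43.7 44.7]
-18 121 [42.8 43.8 44.9]
-15 105 [42.6 43.9 45. ]
-12 103 [42.8 43.8 45. ]
-9 101 [42.8 44.1 45.3]
-6 100 [43.1 44.  45.1]
-3 100 [42.7 44.  45. ]
0 98 [43.1 44.1 45.2]
3 98 [43.2 44.  45. ]
6 101 [43.  44.1 45. ]
9 99 [42.7 44.  45. ]
12 98 [43.1 44.2 45. ]
15 94 [43.  44.2 45.1]
18 88 [42.9 44.  44.9]
21 86 [43.3 44.  45.1]
24 89 [43.  43.9 45.4]
27 86 [42.8 44.1 45. ]
30 86 [42.7 43.6 45.2]
33 92 [43.1 43.8 44.7]
36 60 [42.3 43.5 44.8]
42 135 [30.4 35.5 38.2]
45 117 [37.3 39.1 41.5]
48 77 [39.3 40.7 41.4]
51 84 [39.6 40.7 41.6]
54 74 [39.5 40.4 41.5]
57 60 [37.5 38.7 39.8]
60 75 [37.7 38.6 39.7]
63 79 [38.1 38.7 39.7]
66 101 [38.  40.7 42. ]
69 9 [40.3 40.7 41.2]
```

View pics/wrist25.png

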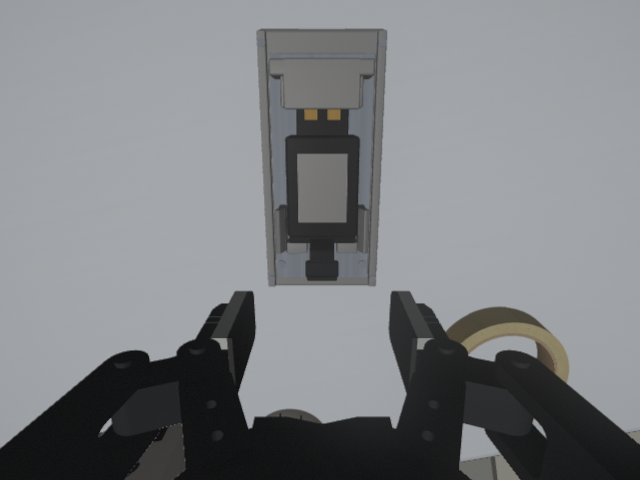

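```bash
python3 - <<'E'
from h import *
for f in ['wrist1','wrist25']:
    q=ch(world(load(f)).reshape(-1,3))
    k=(abs(q[:,1])<6)&(q[:,0]>38)&(q[:,0]<49)&(q[:,2]>35)&(q[:,2]<40.5)
    d=q[k,0]-(q[k,2]-34.5)*6/7-41.5
    l=(abs(q[:,2]-41)<1.5)&(q[:,0]<-30)&(abs(q[:,1])<20)
    r=(abs(q[:,2]-36)<2)&(abs(abs(q[:,1])-26)<3)&(q[:,0]>10)&(q[:,0]<60)
    print(f,'slope shift d+latch',np.median(d),k.sum(),'lip',np.percentile(q[l,0],[1,99]),'guides',np.percentile(q[r,0],[2,98]) if r.sum() else 0)
E
```

```text
wrist1 slope shift d+latch 0.9373880413456419 56 lip [-65.07777592 -38.88396192] guides [23.27477065 51.00140888]
wrist25 slope shift d+latch 1.0528336634253392 177 lip [-64.90848102 -38.53515378] guides [23.23696529 51.75423086]
```

```bash
python3 - <<'E'
from bench import env
print(env.job_done()); print(env.state()['time_s'])
E
```

```text
the job is handed in; nothing more can be done
None
the job is handed in; nothing more can be done
```

I put the right-most pack into the grey charger's bay, where it lies flat with the latch over its heel, and handed the job in at about 30 s of the 53 s. No verdict came back.

The tool cannot tilt, so I tipped the pack to about 0.4 rad by pivoting it in the grip with its heel on the charger's lip. I then hooked the tongue under the lip, felt the contact (d about +1 mm), and pushed in and lowered the heel in small steps.

**Last checks, from the wrist camera's depth image:**
- **Pack:** the block top is at 44 mm and the tongue top at 30 mm, as a pack lying home should be.
- **Latch:** its slope stands within about 0.1 mm of where it was before the pack went in.
- **Contact:** pushed in about 4.4 mm by geometry, measured just after letting go.
- **Gripper:** it is open, clear of the charger, and reads no force.
- **Bystanders:** I did not re-measure the tape, labels, ramekin or shaker. The arm was not moved near them.

**What is less certain:**
- **Contact travel:** the pack crept 1 to 2 mm in the grip while pivoting, so I had to correct the push several times. One correction overshot to about 6.9 mm by camera geometry. The sideways wrist force read 14 N then, including friction. The limit is 8 mm, and I backed off at once.
- **Pressing force:** the highest downward force I read was about 25 N, but I only read force at the end of each move.

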